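# Weigh a pair of geode bookends on the spring balance

### The arm

A 7-joint arm with a two-finger parallel gripper is mounted at the origin on the work surface. World frame = base frame: x ahead of the robot, y to its left, z up, the work surface at z = 0. Lengths are in m, angles in rad, forces in N, time in s.
With the tool pointing down it reaches from about 0.425 to 0.975 m from the base axis. Payload 16.7 kg.
Tool frame: the origin (TCP) lies midway between the tips of the shut fingers; the grasp point (between the pads) lies behind it (grasp_offset is the z of the grasp point in the tool frame, in m); z points along the fingers, y is the line along which they close (so a half turn about z gives the same grasp; the last joint's range is limited). The gripper opens to 85 mm and grips with 20 to 120 N. Pads are 22 mm wide; open, the fingers measure 114 mm over their backs; the gripper's body (76 mm by 85 mm) begins 54 mm behind the grasp point. The pads swing forward as they close: fully open they stand 13 mm farther back than shut.
Start: joints at [-1.353, 0.426, 0.074, 1.606, -0.034, 1.111, -0.067], TCP at [0.242, 0.63, 0.231] pointing down, gripper open.
Joint ranges: [-2.85, 2.85], [-0.5, 2.14], [-1.23, 1.37], [0.21, 2.46], [-1.02, 4.16], [0.16, 2.05], [-2.73, 2.73]. Speed limits (rad/s): [1.89, 1.89, 2.39, 2.39, 3.01, 3.01, 3.01].

### API

Orientations are given as a unit quaternion [x, y, z, w].
In Python, from workcell import observe, get_image, camera_info, hand_in, grasp_offset gives the robot as it stands.
- The arm moves only by the shell command python3 -m inch 'ROWS' [FORCE]. ROWS is JSON, a list of rows, each a list of 3 entries, a list of its own where there are three numbers: the turn, a rotation vector about the tool's x, y, z scaled (see below), then the shift along the tool's x, y, z scaled (see below), then the opening in per cent of the stroke, from 0 (shut) to 100 (fully open). In form: [[[rx, ry, rz], [tx, ty, tz], claw], ...]. A call has 1 to 12 rows; each row is the pose to reach, as a shift and turn from the pose commanded when the call began, along the tool's axes at that moment; what a row does not reach only later rows make up. The controller multiplies each number of a shift by 30 cm and each number of a turn by 45 degrees. A row lasts 1/8 s, in which the tool goes at most 62.5 mm and 10.7 degrees, less where a joint would pass 70% of its speed; a pose out of reach is approached as far as the arm can. A call with a number of a shift or a turn outside -1 to 1 is refused whole. A call with a gripper value outside its range is refused whole. The fingers move at their own pace and stop on an object; FORCE is the grip in N (left out, the last holds). Time passes only in rows, so rows that repeat a pose let the fingers close. It gives the time, the measured TCP pose, the force, the opening and the grip force at its end, in the units of the state.
- observe(): the state, without advancing time (a new reading comes with each control period).
- get_image(name): name is "side" or "top"; returns the picture (400x640x3 uint8, blue, green, red); there is no depth.
- camera_info(name): a dict with "vfov" (degrees; the focal length in pixels is half the picture's height over the tangent of half this angle, whatever the lens; pixels are square), "cx", "cy" (the principal point, pixels), "world_to_cam" (4x4, takes a point from world to camera coordinates). Camera axes: x right, y up, looking along -z (the intrinsics and any distortion apply to the point x, -y, -z); pixel columns grow to the right and rows downward; lengths in m; the calibration is good to about 2 mm. A picture is of the moment at which its call begins. camera_info takes no time and is no camera call.
- hand_in(): hands the job in; it is judged then, once.
The state is a dict: "time": time; "joint_positions": joint angles; "dq": joint speeds; "effort": joint torques, N m; "ee_pos": TCP position; "ee_rot": TCP orientation; "ft_force": force on the tool from outside, world axes, zero at the start; "ft_torque": the same for the moment, N m; "grip_width": opening from 0.0 (shut) to 1.0 (fully open); "gripper_force": force on a finger pad.
Only numpy, scipy, OpenCV 4.12 (cv2) and the standard library are available. Lean on these libraries where they do the work, as an engineer would, in place of code of your own. Each camera call takes 0.05 s, during which the arm holds its last target. There are 200 camera calls.

### The job

Weigh the pair of small geode bookends: one is already in the carrier, so stand its loose twin upright in the empty pocket, without dropping it in. Then lift the carrier by its grip tab and hang it by its round crossbar in the notch of the spring balance arm, keeping hold while the arm sinks and letting go only once the arm bears the whole weight, so that it neither drops nor springs; leave it hanging there at rest with both bookends in it and the other things on the table undisturbed.

Things in the scene. Friction and masses are not known exactly. Their poses are not given: they have to be found in the camera images.
- bookend_center (a point): The loose bookend: a dark arched slab (half a small geode) with a purple crystal patch on both flat faces; 36 mm thick along its x (flat parallel faces, grip across these), 56 mm wide along its y, 58 mm tall along its z, standing on its flat foot on the table. 0.2 to 0.3 kg. This point is its centre, 29 mm above its foot.
- mate_center (a point): The identical twin bookend, already standing in the other pocket of the carrier (the one on the carrier's -y side), its thickness along the carrier's x. This point is its centre, 29 mm above its foot.
- carrier: The carrier: an aluminium tray 90 mm (x) by 234 mm (y), floor 4 mm thick, rim 18 mm high, parted by an 18 mm high divider at its middle into two pockets, each 84 mm (x) by 112 mm (y) inside. Over the divider stands a hanger in the xz plane: two upright 8 mm rods at x = +-35 mm (62 mm clear between them) joined at the top by a crossbar, with a flat grip tab above it. 0.3 kg empty, 0.7 to 0.9 kg loaded. Origin: centre of its underside; z up. It may be hung either way round.
- carrier_tab (a point): Centre of the part of the black grip tab to grip: the tab is 30 mm wide (carrier x), 10 mm thick (carrier y), from 148 to 204 mm above the carrier's underside; this point lies 180 mm above the underside. Grip it from above across its thickness.
- carrier_bar (a point): Middle of the round crossbar: 8 mm diameter along the carrier's x, its axis 145 mm above the underside (35 mm below the tab point). The arm has to pass beneath it, between the rods.
- empty_pocket (a point): Centre of the floor of the empty pocket (on the carrier's +y side, 58 mm from its middle, 4 mm above its underside). Axes as the carrier's. With the bookend's thickness along the carrier's x the gripper clears the hanger.
- notch (a point): The place in the balance arm's notch where the axis of the crossbar comes to rest; it moves with the arm. The notch opens upward, is about 17 mm long at the bottom, widens upward between two plates 26 mm wide that rise 15 mm above this point, and is 26 mm wide across. At rest it is about 260 mm above the table. The arm, 12 mm thick, runs from its hinge along the stand's -y to the notch, its free end 20 mm beyond the notch, and stands 0.12 rad above level when unloaded.
- beam (a joint): Angle of the spring balance arm: 0 unloaded, against its upper stop; grows as the arm sinks (0.1 rad lowers the notch by about 22 mm); end stop 0.55. The sprung arm takes about 0.6 N at the notch to leave the stop and then 0.12 N for each mm of sinking; the loaded carrier balances at 0.22 to 0.30 rad (about 49 to 66 mm down). It is damped and stops swinging in about a second.
- stand: The grey stand of the spring balance, fixed to the table: foot 150 mm square, column 266 mm high. The hinge of the arm is 224 mm above its origin, in line with it; the arm points along the stand's -y. Origin: on the table, z up.
- point_center (a point): Bystander: a pale purple hexagonal crystal point standing upright, 42 mm across, 92 mm tall; its centre. Leave alone.
- cluster_center (a point): Bystander: a squat round cluster of pale quartz on dark rock, 60 mm across, about 35 mm tall; point 17 mm above the table. Leave alone.
- card_center (a point): Bystander: a blank price card 56 mm wide, 55 mm tall on a small wooden foot; its centre. Leave alone.
Not all that is in view belongs to the job. Of the things shaped like the carrier, the aluminium one is meant.

How it is judged:
On the way, in this order (a step that is already met when the one before it is completed fails the run):
1. the loose bookend stands in the empty pocket, let go, with the carrier still on the table (x of bookend_center in the frame of carrier between -0.024 and 0.024 m and y of bookend_center in the frame of carrier between 0.018 and 0.098 m and z of bookend_center in the frame of carrier between 0.025 and 0.041 m and angle between the z axis of bookend_center and the z axis of carrier, either way round below 0.2 rad and angle between bookend_center's own z axis and vertical below 0.15 rad and contact force between bookend and the fingers below 0.1 N and height (world z) of carrier below 0.01 m), for 0.2 s.
2. the crossbar is in the notch and the arm has sunk under the carrier, still held by the gripper (distance between carrier_bar and notch below 0.025 m and value of joint beam above 0.12 rad and contact force between carrier and the fingers above 1 N), for 0.1 s.
At the end, for the whole second after the job is handed in: The carrier hangs by its crossbar in the notch (within 25 mm), 15 mm or more above the table, tilted less than 0.3 rad, the arm sunk more than 0.12 rad and at rest (below 0.1 rad/s, carrier below 40 mm/s), each bookend standing on the floor of its own pocket (x of bookend_center in the frame of carrier between -0.024 and 0.024 m and y of bookend_center in the frame of carrier between 0.018 and 0.098 m and z of bookend_center in the frame of carrier between 0.025 and 0.041 m and angle between the z axis of each of bookend_center, mate_center and the z axis of carrier, either way round below 0.2 rad and x of mate_center in the frame of carrier between -0.024 and 0.024 m and y of mate_center in the frame of carrier between -0.098 and -0.018 m and z of mate_center in the frame of carrier between 0.025 and 0.041 m and distance between carrier_bar and notch below 0.025 m and value of joint beam above 0.12 rad and height (world z) of carrier above 0.015 m and angle between carrier's own z axis and vertical below 0.3 rad and linear speed of carrier below 0.04 m/s and velocity of joint beam between -0.1 and 0.1 rad/s); the robot touches nothing.
It fails at once if the arm drops or springs (faster than 0.7 rad/s) with the carrier on it let go: released before it bore the weight (contact force between carrier and the fingers below 0.1 N and distance between carrier_bar and notch below 0.04 m and (velocity of joint beam above 0.7 rad/s or velocity of joint beam below -0.7 rad/s)).
It fails at once if the bookend is dropped (falls faster than 0.6 m/s, as from more than 20 mm) (contact force between bookend and the fingers below 0.1 N and contact force between bookend and carrier below 0.1 N and linear speed of bookend above 0.6 m/s).
It fails at once if the crystal point is disturbed (moved more than 25 mm) (distance of point_center from where it was at the start of the episode above 0.025 m).
It fails at once if the quartz cluster is disturbed (moved more than 25 mm) (distance of cluster_center from where it was at the start of the episode above 0.025 m).
It fails at once if the price card is disturbed (moved more than 25 mm) (distance of card_center from where it was at the start of the episode above 0.025 m).
It also fails if it takes over 70 s, if anything falls off the work surface, if the arm or the gripper's body presses on something with over 40 N, if the wrist force passes 120 N, or if a joint passes its speed limit or range.

## Working session

There is one attempt and no reset: what is moved stays moved. The work goes in short steps, Python scripts to look and compute and a shell command to move; the robot and the scene stay as the last step left them, time stands still between calls to the robot, and variables do not carry over. Pictures are saved under pics/ and viewed, at most 10 in all, crops included, and the job is handed in when it is done.

```bash
mkdir -p pics; python3 - <<'E'
from workcell import *
import cv2
for n in("side","top"):
    cv2.imwrite(f"pics/{n}0.png",get_image(n)); c=camera_info(n); print(n,c)
print(observe(),grasp_offset() if callable(grasp_offset) else grasp_offset)
E
```

```text
side {'vfov': 55.816874180969045, 'cx': 316.7047092469982, 'cy': 206.61097721650353, 'world_to_cam': array([[ 0.94427853, -0.3285013 ,  0.02061419, -0.5878693 ],
       [ 0.21042703,  0.65065949,  0.72963189, -0.210668  ],
       [-0.25309784, -0.68463795,  0.68352934, -0.97272874],
       [ 0.        ,  0.        ,  0.        ,  1.        ]])}
top {'vfov': 51.33937288861933, 'cx': 315.29976611360155, 'cy': 203.67300655503323, 'world_to_cam': array([[ 0.01573624, -0.99960109,  0.02345294, -0.07039859],
       [ 0.98529913,  0.01949317,  0.16972227, -0.61452384],
       [-0.17011174,  0.02043737,  0.98521282, -1.36455587],
       [ 0.        ,  0.        ,  0.        ,  1.        ]])}
{'time': 0.1, 'joint_positions': array([-1.35350589,  0.42667021,  0.0738634 ,  1.60653147, -0.03409485,
        1.11081004, -0.06711468]), 'dq': array([ 0.00032414, -0.00081889, -0.0001488 , -0.00211949,  0.00151622,
        0.00029279,  0.00038295]), 'effort': array([ 1.00400479e-02, -9.51520586e+01,  3.77209872e+00, -4.64400852e+01,
        1.97084213e-02,  6.62278879e-03, -7.73503962e-05]), 'ee_pos': array([0.24196977, 0.62974774, 0.23068553]), 'ee_rot': array([ 1.82394992e-01,  9.83225168e-01, -5.76533128e-04, -6.10739633e-05]), 'ft_force': array([ 0.13978309,  0.47307971, -0.14231922]), 'ft_torque': array([ 0.03384962,  0.02936701, -0.02960567]), 'gripper_force': 0.0, 'grip_width': 1.0015474254161267} -0.0187
```

View pics/side0.png

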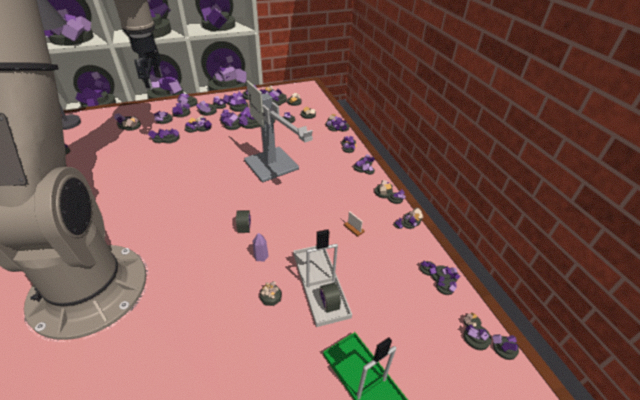

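View pics/top0.png

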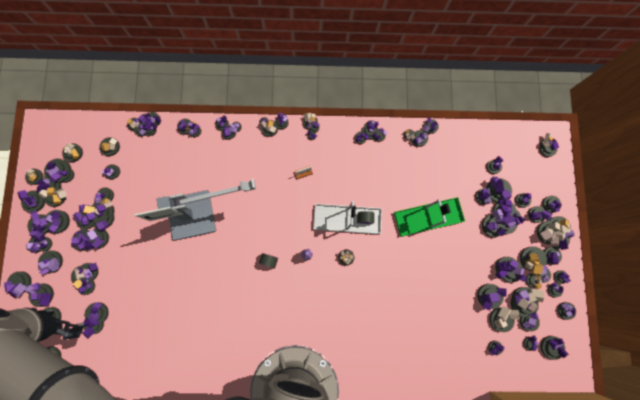

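Side view: stand at about (270,160), with its notch near (306,134), bookend (243,221), aluminium carrier (322,285) with its mate in the near pocket, card (354,224), crystal point (260,247) and cluster (270,293). Top view: notch (248,186), bookend (267,261), carrier (347,219), mate (366,217). I'll enlarge the crops for exact pixels.

```bash
cat > h.py <<'E'
import numpy as np,cv2
from workcell import *
def cam(n):
    c=camera_info(n); return c,200/np.tan(np.radians(c["vfov"]/2)),np.array(c["world_to_cam"])
def proj(n,P):
    c,f,W=cam(n); p=W[:3,:3]@np.asarray(P)+W[:3,3]
    return np.array([c["cx"]+f*p[0]/-p[2],c["cy"]-f*p[1]/-p[2]])
def ray(n,uv):
    c,f,W=cam(n); d=np.array([(uv[0]-c["cx"])/f,-(uv[1]-c["cy"])/f,-1.])
    R=W[:3,:3]; return -R.T@W[:3,3],R.T@d
def plane(n,uv,z):
    o,d=ray(n,uv); return o+d*(z-o[2])/d[2]
def tri(a,b):
    (o,d),(p,e)=ray("side",a),ray("top",b)
    s=np.linalg.lstsq(np.stack([d,-e],1),p-o,rcond=None)[0]
    x,y=o+s[0]*d,p+s[1]*e; return (x+y)/2,np.linalg.norm(x-y)
E
python3 - <<'E'
from h import *
t=cv2.imread("pics/top0.png");s=cv2.imread("pics/side0.png")
a=cv2.resize(t[160:280,230:390],None,fx=5,fy=5,interpolation=cv2.INTER_CUBIC);cv2.imwrite("pics/a.png",a)
b=cv2.resize(s[205:335,225:380],None,fx=4.6,fy=4.6,interpolation=cv2.INTER_CUBIC);cv2.imwrite("pics/b.png",b)
c1=cv2.resize(s[80:185,235:325],(480,560),interpolation=cv2.INTER_CUBIC)
c2=cv2.resize(t[170:250,130:270],(800,457))
cv2.imwrite("pics/c.png",np.vstack([cv2.resize(s[80:190,230:330],None,fx=3,fy=3)[:, :300],]) if 0 else c1)
print(proj("top",[0,0,0]),proj("side",[0,0,0]),a.shape,b.shape)
E
```

```text
[293.83113455 391.07713034] [ 88.50200312 288.38937152] (600, 800, 3) (598, 713, 3)
```

View pics/a.png

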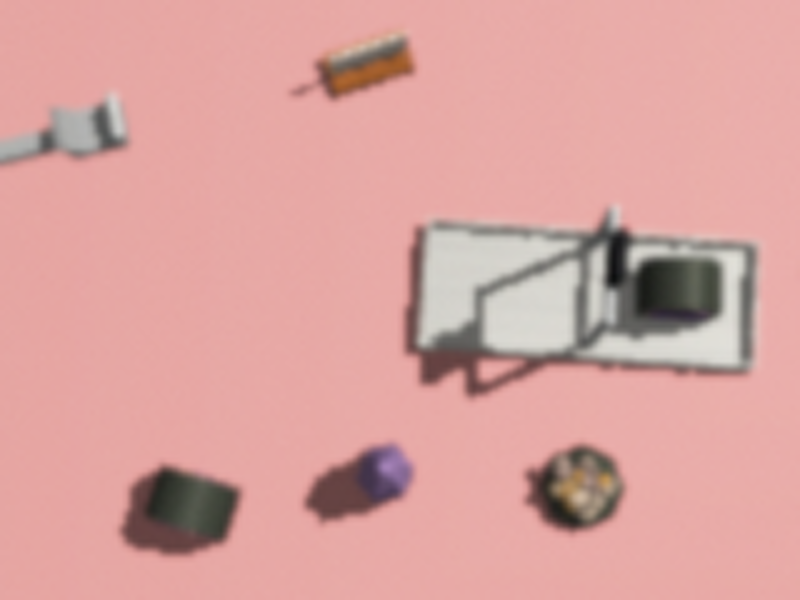

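View pics/b.png

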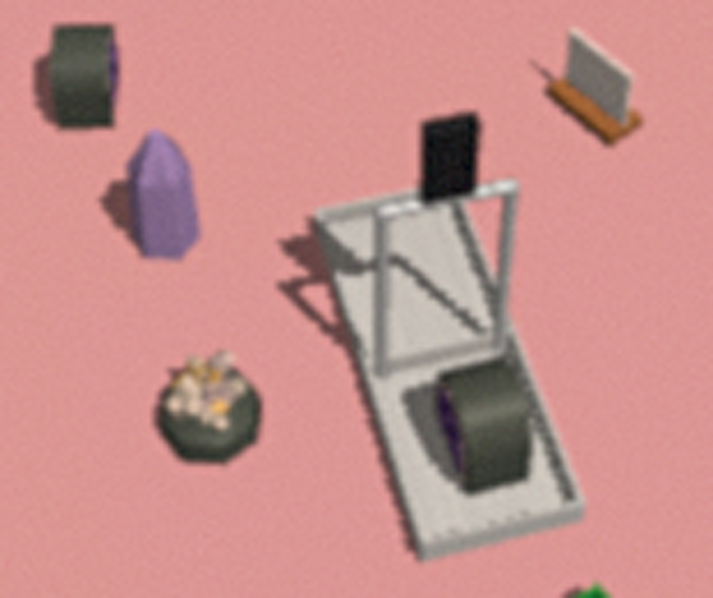

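Top crop: loose bookend corners are (165,468), (240,487), (222,542), (148,514). Carrier rim corners are (427,222), (755,245), (748,371), (413,350), and the tab is at (617,258). In the side crop the tab runs from (450,118) to (450,198).

```bash
python3 - <<'E'
from h import *
T=lambda u,v:np.array([230+(u+.5)/5-.5,160+(v+.5)/5-.5]); S=lambda u,v:np.array([225+(u+.5)/4.6-.5,205+(v+.5)/4.6-.5])
rim=[plane("top",T(*p),.018) for p in[(427,222),(755,245),(748,371),(413,350)]]
print("rim",np.round(rim,4),np.mean(rim,0)); 
for i in range(4): print(np.linalg.norm(rim[i]-rim[i-1]))
# side rim corners: far-left, near-left, near-right
rs=[plane("side",S(*p),.018) for p in[(317,217),(420,550),(583,510)]]
print("side rim",np.round(rs,4))
print("tab",tri(S(450,157),T(617,258)), "tabtop side/top")
print("bar",tri(S(450,197),T(610,262)))
be=[(165,468),(240,487),(222,542),(148,514)]
for z in(.03,.05): 
    b=[plane("top",T(*p),z) for p in be]; print("bookend",z,np.round(b,4)[:,:2].tolist(),np.mean(b,0))
print("be tri",tri(S(84,50),T(192,497)), "foot side",plane("side",S(52,127),0),plane("side",S(113,126),0))
print("mate",plane("top",T(679,280),.055))
for n in("side","top"): c,f,W=cam(n); print(n,-W[:3,:3].T@W[:3,3],f)
t=cv2.imread("pics/top0.png");s=cv2.imread("pics/side0.png")
c=np.zeros((600,800,3),np.uint8)
c[:330,:800]=cv2.resize(t[180:246,120:280],None,fx=5,fy=5,interpolation=cv2.INTER_CUBIC)
c[330:600,:]=0
cv2.imwrite("pics/c.png",c[:330]); cv2.imwrite("pics/d.png",cv2.resize(s[75:190,235:330],None,fx=5,fy=5,interpolation=cv2.INTER_CUBIC))
E
```

```text
rim [[ 0.6206 -0.0592  0.018 ]
 [ 0.6088 -0.289   0.018 ]
 [ 0.5203 -0.2832  0.018 ]
 [ 0.5307 -0.0509  0.018 ]] [ 0.57009485 -0.17058811  0.018     ]
0.09032125175727826
0.23015102489605574
0.08869847024108866
0.23249359734874087
side rim [[ 0.5321 -0.062   0.018 ]
 [ 0.5189 -0.2912  0.018 ]
 [ 0.6075 -0.2966  0.018 ]]
tab (array([ 0.57259773, -0.17422931,  0.17674284]), np.float64(0.000784500440681576)) tabtop side/top
bar (array([ 0.57449459, -0.17332542,  0.1443949 ]), np.float64(0.0017571511078981225))
bookend 0.03 [[0.4461, 0.1157], [0.4342, 0.0647], [0.3972, 0.0756], [0.4151, 0.126]] [0.42314284 0.09552357 0.03      ]
bookend 0.05 [[0.4451, 0.1137], [0.4333, 0.0633], [0.3969, 0.0741], [0.4145, 0.1238]] [0.42245747 0.09374895 0.05      ]
be tri (array([0.42519874, 0.09551896, 0.04536811]), np.float64(0.0023348983478616945)) foot side [0.39469078 0.07872164 0.        ] [0.43230753 0.06737206 0.        ]
mate [ 0.57766139 -0.23026949  0.055     ]
side [ 0.35324706 -0.72200971  0.83071718] 377.59980065887356
top [ 0.37447065 -0.03050356  1.45032737] 416.13258568688093
```

View pics/d.png

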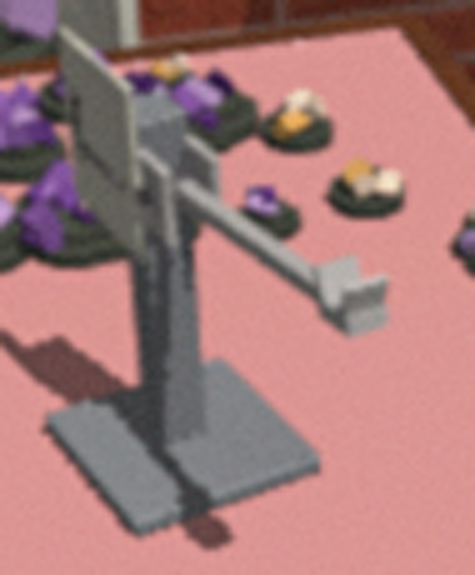

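The stand crop shows the notch plates at (340,280) and (365,290), with the arm running back to the column at (180,190). The measurements agree: tab z is 0.177 and bar z 0.144, against 0.180 and 0.145 given. The carrier is at (0.571,-0.173) with yaw -2.75°, and the bookend is at (0.423,0.0945) with yaw -16.5°. Moving now.

```bash
python3 -m inch '[[[0,0,0.95],[-0.72,-0.87,0],100],[[0,0,0.95],[-0.72,-0.87,0],100],[[0,0,0.95],[-0.72,-0.87,0],100],[[0,0,0.95],[-0.72,-0.87,0],100],[[0,0,0.95],[-0.72,-0.87,0],100],[[0,0,0.95],[-0.72,-0.87,0],100],[[0,0,0.95],[-0.72,-0.87,0],100],[[0,0,0.95],[-0.72,-0.87,0],100],[[0,0,0.95],[-0.72,-0.87,0],100]]' 60
cat >> h.py <<'E'
from scipy.spatial.transform import Rotation as Ro
def to(P,yaw):
    "units for a tool-down pose with tool y at world angle yaw (deg, mod 180)"
    o=observe(); R=Ro.from_quat(o["ee_rot"])
    best=None
    for a in(yaw,yaw+180):
        a=np.radians(a); y=np.array([np.cos(a),np.sin(a),0]); z=np.array([0,0,-1.]); G=Ro.from_matrix(np.stack([np.cross(y,z),y,z],1))
        r=(R.inv()*G).as_rotvec()
        if best is None or np.linalg.norm(r)<np.linalg.norm(best): best=r
    print("turn",np.round(np.degrees(best)/45,3),"shift",np.round(R.inv().apply(np.asarray(P)-o["ee_pos"])/.3,3),"q",np.round(o["joint_positions"],2))
E
python3 -c "
from h import *
to([.423,.0945,.12],-16.5)"
```

```text
time: 1.23
ee_pos: [0.3497, 0.3099, 0.2311]
ee_rot: [0.528, 0.85, -0.0, 0.0]
ft_force: [0.2, 0.0, -0.3]
grip_width: 1.002
gripper_force: 0.0
turn [-0.     0.     0.951] shift [-0.752 -0.099  0.371] q [-1.17  0.08  0.33  2.07 -0.03  1.   -0.37]
```

View pics/c.png

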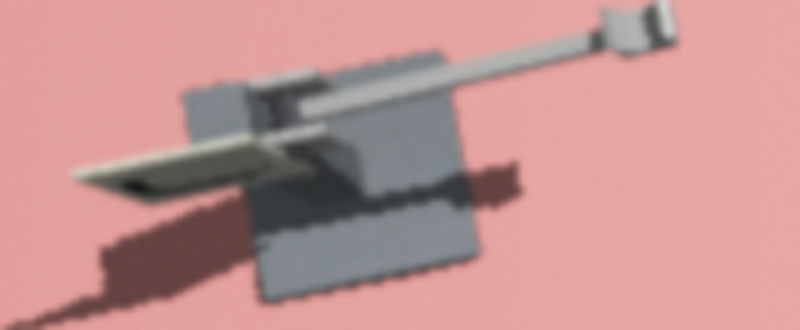

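The top crop of the stand shows foot corners at (262,300), (480,253), (440,52), (185,95), arm axis from (305,108) to (595,43) and notch block centre near (638,30).

```bash
python3 -m inch '[[[0,0,0.95],[-0.75,-0.1,0],100],[[0,0,0.95],[-0.75,-0.1,0],100],[[0,0,0.95],[-0.75,-0.1,0],100],[[0,0,0.95],[-0.75,-0.1,0.1],100],[[0,0,0.95],[-0.75,-0.1,0.2],100],[[0,0,0.95],[-0.75,-0.1,0.35],100],[[0,0,0.95],[-0.75,-0.1,0.35],100]]'
python3 - <<'E'
from h import *
to([.423,.0945,.016],-16.5)
T=lambda u,v:np.array([120+(u+.5)/5-.5,180+(v+.5)/5-.5]); S=lambda u,v:np.array([235+(u+.5)/5-.5,75+(v+.5)/5-.5])
f=[plane("top",T(*p),.015) for p in[(262,300),(480,253),(440,52),(185,95)]]
fs=[plane("side",S(*p),.015) for p in[(48,425),(138,525),(320,460),(218,362)]]
for g in(f,fs): print("foot",np.round(g,4)[:,:2].tolist(),np.mean(g,0),[round(float(np.linalg.norm(g[i]-g[i-1])),3) for i in range(4)])
a=plane("top",T(305,108),.232);b=plane("top",T(595,43),.255);d=b-a;print("arm",a,b,"angle",np.degrees(np.arctan2(d[1],d[0])))
print("notch",tri(S(353,275),T(638,28)),plane("top",T(638,28),.275))
im=get_image("top");cv2.imwrite("pics/e.png",im)
E
```

```text
time: 2.1
ee_pos: [0.4211, 0.0934, 0.1244]
ee_rot: [0.801, 0.598, -0.003, 0.0]
ft_force: [-0.8, -1.2, 0.4]
grip_width: 0.999
gripper_force: 0.0
turn [-0.004  0.006  0.   ] shift [0.007 0.006 0.361] q [-0.88  0.19  0.57  2.26 -0.15  0.73 -0.49]
foot [[0.4879, 0.4282], [0.5228, 0.2816], [0.6634, 0.3174], [0.6293, 0.4918]] [0.57583913 0.37974465 0.015     ] [0.155, 0.151, 0.145, 0.178]
foot [[0.4872, 0.411], [0.5228, 0.2793], [0.6624, 0.3115], [0.625, 0.4518]] [0.57434341 0.36338546 0.015     ] [0.144, 0.136, 0.143, 0.145]
arm [0.58437256 0.34200266 0.232     ] [0.62229247 0.1695186  0.255     ] angle -77.60100412961343
notch (array([0.63027395, 0.14211818, 0.27146154]), np.float64(0.004082782848809766)) [0.62746536 0.14194501 0.275     ]
```

```bash
python3 -m inch '[[[0,0,0],[0.007,0.006,0.15],100],[[0,0,0],[0.007,0.006,0.3],100],[[0,0,0],[0.007,0.006,0.36],100],[[0,0,0],[0.007,0.006,0.36],100],[[0,0,0],[0.007,0.006,0.36],20],[[0,0,0],[0.007,0.006,0.36],20],[[0,0,0],[0.007,0.006,0.36],20],[[0,0,0],[0.007,0.006,0.36],20],[[0,0,0],[0.007,0.006,0.36],20],[[0,0,0],[0.007,0.006,0.36],20]]' 60
```

```text
time: 3.4
ee_pos: [0.4253, 0.0958, 0.0193]
ee_rot: [0.801, 0.598, 0.001, -0.0]
ft_force: [-4.6, 0.3, 21.6]
grip_width: 0.413
gripper_force: 57.9
```

```bash
python3 -m inch '[[[0,0,0],[0,0,-0.03],20],[[0,0,0],[0,0,-0.1],20],[[0,0,0],[0,0,-0.25],20],[[0,0,0],[0,0,-0.4],20],[[0,0,0],[0,0,-0.5],20],[[0,0,0],[0,0,-0.5],20]]'
python3 - <<'E'
from h import *
w=np.radians(-2.75);c=np.array([.571,-.173]);p=c+.058*np.array([-np.sin(w),np.cos(w)]);print(p)
to([*p,.15],-2.75)
E
```

```text
time: 4.15
ee_pos: [0.4258, 0.096, 0.1703]
ee_rot: [0.801, 0.598, 0.002, -0.0]
ft_force: [-0.4, 1.1, -2.8]
grip_width: 0.413
gripper_force: 60.8
[ 0.57378273 -0.11506679]
turn [ 0.003 -0.004 -0.306] shift [-0.535  0.673  0.067] q [-0.96  0.11  0.64  2.21 -0.09  0.84 -0.55]
```

```bash
python3 -m inch '[[[0,0,-0.31],[-0.1,0.13,0],20],[[0,0,-0.31],[-0.25,0.3,0],20],[[0,0,-0.31],[-0.4,0.45,0],20],[[0,0,-0.31],[-0.5,0.6,0],20],[[0,0,-0.31],[-0.52,0.66,0],20],[[0,0,-0.31],[-0.52,0.66,0.06],20],[[0,0,-0.31],[-0.52,0.66,0.06],20]]'
python3 - <<'E'
from h import *
to([.574,-.110,.030],-2.75)
t=get_image("top");s=get_image("side")
c=np.hstack([cv2.resize(t[180:260,300:400],(400,320)),cv2.resize(s[205:335,260:360],(400,520))[100:420]])
cv2.imwrite("pics/f.png",c)
E
```

```text
time: 5.03
ee_pos: [0.5685, -0.1101, 0.1479]
ee_rot: [0.723, 0.691, -0.002, -0.001]
ft_force: [-0.4, -0.3, -2.1]
grip_width: 0.416
gripper_force: 60.8
turn [-0.006  0.     0.004] shift [0.001 0.02  0.393] q [-0.44  0.43  0.67  1.93 -0.34  0.9   0.35]
```

View pics/f.png

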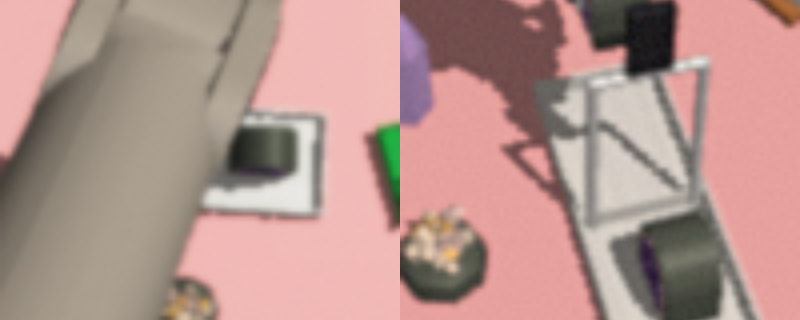

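The bookend hangs above and beyond the hanger and the carrier is unmoved, so I'm lowering it.

```bash
python3 -m inch '[[[0,0,0],[0,0.02,0.1],20],[[0,0,0],[0,0.02,0.2],20],[[0,0,0],[0,0.02,0.3],20],[[0,0,0],[0,0.02,0.35],20],[[0,0,0],[0,0.02,0.39],20],[[0,0,0],[0,0.02,0.39],20]]'
```

```text
time: 5.88
ee_pos: [0.5764, -0.1106, 0.0333]
ee_rot: [0.723, 0.691, -0.0, -0.0]
ft_force: [0.1, -0.2, -3.1]
grip_width: 0.416
gripper_force: 60.9
```

```bash
python3 -m inch '[[[0,0,0],[0,0,0.01],20],[[0,0,0],[0,0,0.018],20],[[0,0,0],[0,0,0.022],20],[[0,0,0],[0,0,0.022],20]]'
python3 - <<'E'
from h import *
s=get_image("side")
cv2.imwrite("pics/g.png",cv2.resize(s[205:325,270:370],(500,600)))
E
```

```text
time: 6.38
ee_pos: [0.5764, -0.1108, 0.0267]
ee_rot: [0.723, 0.691, -0.0, -0.0]
ft_force: [0.1, 0.3, -2.9]
grip_width: 0.408
gripper_force: 60.9
```

View pics/g.png

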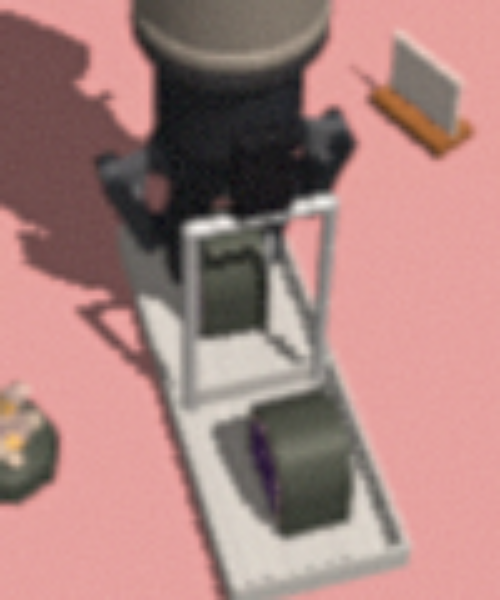

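The bookend sits over the pocket, seen through the hanger at (230,290), and nothing touches yet. I'll lower it to contact and watch the force.

```bash
python3 -m inch '[[[0,0,0],[0,0,0.006],20],[[0,0,0],[0,0,0.012],20],[[0,0,0],[0,0,0.012],20]]'
```

```text
time: 6.8
ee_pos: [0.5764, -0.1108, 0.0234]
ee_rot: [0.723, 0.691, 0.0, -0.0]
ft_force: [-1.9, 1.4, 4.8]
grip_width: 0.412
gripper_force: 61.7
```

```bash
python3 -m inch '[[[0,0,0],[0,0,0],48],[[0,0,0],[0,0,0],60],[[0,0,0],[0,0,0],65],[[0,0,0],[0,0,0],65],[[0,0,0],[0,0,0],65],[[0,0,0],[0,0,-0.1],65],[[0,0,0],[0,0,-0.25],65],[[0,0,0],[0,0,-0.45],65],[[0,0,0],[0,0,-0.65],65],[[0,0,0],[0,0,-0.75],65],[[0,0,0],[0,0,-0.75],65]]'
python3 - <<'E'
from h import *
to([.572,-.173,.25],87.25)
E
```

```text
time: 8.18
ee_pos: [0.5775, -0.1109, 0.2504]
ee_rot: [0.723, 0.691, 0.002, 0.001]
ft_force: [-0.0, 0.0, -0.3]
grip_width: 0.65
gripper_force: 0.0
turn [ 0.005  0.003 -1.996] shift [-0.208 -0.009  0.001] q [-0.51  0.32  0.74  1.82 -0.25  1.09  0.28]
```

```bash
python3 -m inch '[[[0,0,1],[0,0,0],65],[[0,0,1],[0,0,0],65],[[0,0,1],[0,0,0],65],[[0,0,1],[0,0,0],65],[[0,0,1],[0,0,0],65],[[0,0,1],[0,0,0],65]]'
python3 -m inch '[[[0,0,1],[0,0,0],65],[[0,0,1],[0,0,0],65],[[0,0,1],[0,0,0],65],[[0,0,1],[0,0,0],65],[[0,0,1],[0,0,0],65],[[0,0,1],[0,0,0],65]]'
python3 - <<'E'
from h import *
to([.572,-.173,.25],87.25)
s=get_image("side")
cv2.imwrite("pics/h.png",cv2.resize(s[205:335,260:360],None,fx=4.6,fy=4.6,interpolation=cv2.INTER_CUBIC))
E
```

```text
time: 8.93
ee_pos: [0.5762, -0.1106, 0.2475]
ee_rot: [0.932, 0.363, -0.0, -0.0]
ft_force: [0.6, -0.1, 0.3]
grip_width: 0.65
gripper_force: 0.0
time: 9.68
ee_pos: [0.5763, -0.1108, 0.2479]
ee_rot: [1.0, -0.02, -0.0, 0.0]
ft_force: [0.5, 0.4, 1.5]
grip_width: 0.646
gripper_force: 0.0
turn [0.   0.   0.01] shift [-0.006  0.208 -0.007] q [-0.75  0.47  1.12  1.83 -0.46  1.14 -1.08]
```

View pics/h.png

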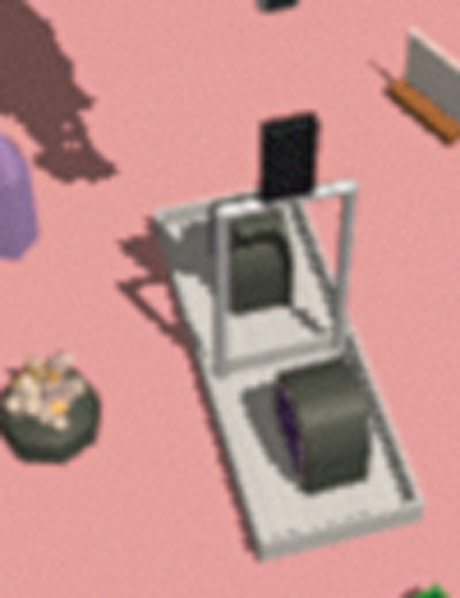

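The bookend stands upright in its pocket and the tab is unmoved at (288,155) in the crop. Now gripping the tab.

```bash
python3 -m inch '[[[0,0,0.01],[-0.006,0.12,-0.02],65],[[0,0,0.01],[-0.01,0.209,-0.02],65],[[0,0,0.01],[-0.01,0.209,0],65],[[0,0,0.01],[-0.01,0.209,0.12],65],[[0,0,0.01],[-0.01,0.209,0.27],65],[[0,0,0.01],[-0.01,0.209,0.27],65],[[0,0,0.01],[-0.01,0.209,0.27],30],[[0,0,0.01],[-0.01,0.209,0.27],0],[[0,0,0.01],[-0.01,0.209,0.27],0],[[0,0,0.01],[-0.01,0.209,0.27],0],[[0,0,0.01],[-0.01,0.209,0.27],0]]' 110
```

```text
time: 11.1
ee_pos: [0.5713, -0.1732, 0.1686]
ee_rot: [1.0, -0.026, 0.001, -0.0]
ft_force: [-3.3, 3.1, 13.1]
grip_width: 0.102
gripper_force: 108.0
```

```bash
python3 -m inch '[[[0,0,0],[0,0,0],0],[[0,0,0],[0,0,-0.02],0],[[0,0,0],[0,0,-0.05],0],[[0,0,0],[0,0,-0.1],0],[[0,0,0],[0,0,-0.1],0]]'
```

```text
time: 11.72
ee_pos: [0.5713, -0.1735, 0.1985]
ee_rot: [1.0, -0.026, 0.001, 0.0]
ft_force: [0.1, -0.9, -7.7]
grip_width: 0.105
gripper_force: 107.3
```

```bash
python3 -m inch '[[[0,0,0],[0,0,-0.05],0],[[0,0,0],[0,0,-0.12],0],[[0,0,0],[0,0,-0.2],0],[[0,0,0],[0,0,-0.28],0],[[0,0,0],[0,0,-0.36],0],[[0,0,0],[0,0,-0.42],0],[[0,0,0],[0,0,-0.42],0],[[0,0,-0.1],[0,0,-0.42],0],[[0,0,-0.2],[0,0,-0.42],0],[[0,0,-0.3],[0,0,-0.42],0],[[0,0,-0.35],[0,0,-0.42],0],[[0,0,-0.35],[0,0,-0.42],0]]'
python3 - <<'E'
from h import *
to([.647,.064,.325],103.5)
E
```

```text
time: 13.22
ee_pos: [0.5704, -0.1733, 0.3228]
ee_rot: [0.994, 0.11, -0.0, -0.0]
ft_force: [-0.1, 0.2, -8.0]
grip_width: 0.102
gripper_force: 107.8
turn [-0.     0.001 -0.018] shift [ 0.423 -0.715 -0.007] q [-0.64  0.38  1.1   1.72 -0.35  1.26 -0.81]
```

```bash
python3 -m inch '[[[0,0,-0.01],[0.03,-0.05,-0.007],0],[[0,0,-0.02],[0.08,-0.13,-0.007],0],[[0,0,-0.02],[0.14,-0.23,-0.007],0],[[0,0,-0.02],[0.2,-0.34,-0.007],0],[[0,0,-0.02],[0.26,-0.45,-0.007],0],[[0,0,-0.02],[0.32,-0.55,-0.007],0],[[0,0,-0.02],[0.37,-0.63,-0.007],0],[[0,0,-0.02],[0.41,-0.69,-0.007],0],[[0,0,-0.02],[0.423,-0.715,-0.007],0],[[0,0,-0.02],[0.423,-0.715,-0.007],0],[[0,0,-0.02],[0.423,-0.715,-0.007],0]]'
python3 - <<'E'
from h import *
to([.628,.142,.325],103.5)
t=get_image("top");s=get_image("side")
c=np.zeros((600,800,3),np.uint8)
c[:560,:440]=cv2.resize(s[70:182,255:343],(440,560),interpolation=cv2.INTER_CUBIC)
c[:360,440:]=cv2.resize(t[145:217,230:302],(360,360),interpolation=cv2.INTER_CUBIC)
cv2.imwrite("pics/i.png",c)
for P in([.628,.142,.258],[.628,.142,.273],observe()["ee_pos"]-[0,0,.0236]):
    p=proj("side",P);q=proj("top",P);print((p-[255,70])*5,(q-[230,145])*5+[440,0])
E
```

```text
time: 14.6
ee_pos: [0.6469, 0.0624, 0.3254]
ee_rot: [0.993, 0.118, 0.0, 0.0]
ft_force: [-0.0, 0.5, -7.7]
grip_width: 0.102
gripper_force: 107.8
turn [ 0.    -0.     0.001] shift [ 0.001 -0.273  0.001] q [-0.91  0.48  1.04  1.59 -0.43  1.32 -1.14]
[243.60569548 320.50393146] [529.95869968 206.32018543]
[243.52720924 297.11274999] [526.42271275 200.83183717]
[325.26063382 321.22308709] [661.54566517 160.06315324]
```

View pics/i.png

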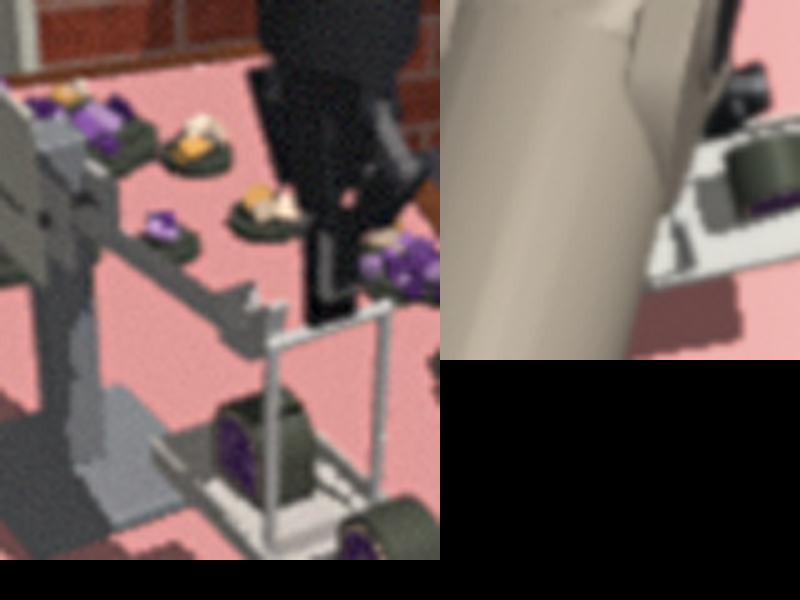

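The bar middle at (330,322) matches its prediction, and the plate tops lie near (252,298), within 5 mm of the notch estimate. Now moving over the notch.

```bash
python3 -m inch '[[[0,0,0],[0,-0.03,0],0],[[0,0,0],[0,-0.08,0],0],[[0,0,0],[0.002,-0.14,0],0],[[0,0,0],[0.003,-0.2,0],0],[[0,0,0],[0.004,-0.25,0],0],[[0,0,0],[0.004,-0.269,0],0],[[0,0,0],[0.004,-0.269,0],0],[[0,0,0],[0.004,-0.269,0],0]]'
```

```text
time: 15.7
ee_pos: [0.6294, 0.1418, 0.3253]
ee_rot: [0.993, 0.118, 0.0, 0.0]
ft_force: [-0.1, 1.4, -8.2]
grip_width: 0.107
gripper_force: 107.8
```

```bash
python3 -m inch '[[[0,0,0],[0,0,0.02],0],[[0,0,0],[0,0,0.045],0],[[0,0,0],[0,0,0.07],0],[[0,0,0],[0,0,0.09],0],[[0,0,0],[0,0,0.09],0],[[0,0,0],[0,0,0.09],0]]'
```

```text
time: 16.45
ee_pos: [0.6294, 0.1426, 0.2984]
ee_rot: [0.993, 0.119, 0.0, 0.0]
ft_force: [0.1, -0.7, -8.5]
grip_width: 0.098
gripper_force: 107.6
```

```bash
python3 -m inch '[[[0,0,0],[0,0,0.02],0],[[0,0,0],[0,0,0.03],0],[[0,0,0],[0,0,0.03],0]]'; python3 -m inch '[[[0,0,0],[0,0,0.015],0],[[0,0,0],[0,0,0.025],0],[[0,0,0],[0,0,0.025],0]]'; python3 -m inch '[[[0,0,0],[0,0,0.015],0],[[0,0,0],[0,0,0.03],0],[[0,0,0],[0,0,0.03],0]]'
```

```text
time: 16.82
ee_pos: [0.6291, 0.1426, 0.2889]
ee_rot: [0.993, 0.119, -0.0, 0.0]
ft_force: [-1.5, -0.5, -7.9]
grip_width: 0.101
gripper_force: 107.8
time: 17.2
ee_pos: [0.6292, 0.1427, 0.2815]
ee_rot: [0.993, 0.119, -0.0, 0.0]
ft_force: [-0.5, 0.6, -7.3]
grip_width: 0.094
gripper_force: 107.8
time: 17.58
ee_pos: [0.6292, 0.1426, 0.2724]
ee_rot: [0.993, 0.119, -0.0, 0.0]
ft_force: [-0.0, -0.8, -6.1]
grip_width: 0.099
gripper_force: 108.0
```

Contact began with the bar at about 0.258, which matches the notch depth, with little side force. I'm sinking it further while holding.

```bash
python3 -m inch '[[[0,0,0],[0,0,0.015],0],[[0,0,0],[0,0,0.03],0],[[0,0,0],[0,0,0.045],0],[[0,0,0],[0,0,0.06],0],[[0,0,0],[0,0,0.075],0],[[0,0,0],[0,0,0.085],0],[[0,0,0],[0,0,0.085],0],[[0,0,0],[0,0,0.085],0]]'; python3 -c "
from h import *
print(observe()['ft_force'],observe()['ft_torque'])"
```

```text
time: 18.58
ee_pos: [0.6293, 0.1425, 0.2473]
ee_rot: [0.993, 0.119, -0.0, 0.0]
ft_force: [0.8, -2.6, -3.0]
grip_width: 0.098
gripper_force: 108.5
[ 0.75604045 -2.57476561 -3.01324499] [-0.80191528 -0.2572259  -0.03827501]
```

```bash
python3 -m inch '[[[0,0,0],[0,0.005,0.015],0],[[0,0,0],[0,0.01,0.03],0],[[0,0,0],[0,0.012,0.045],0],[[0,0,0],[0,0.012,0.06],0],[[0,0,0],[0,0.012,0.065],0],[[0,0,0],[0,0.012,0.065],0],[[0,0,0],[0,0.012,0.065],0]]'; python3 -c "
from h import *
print(observe()['ft_force'],observe()['ft_torque'])"
```

```text
time: 19.45
ee_pos: [0.6301, 0.1392, 0.2278]
ee_rot: [0.993, 0.119, 0.0, -0.0]
ft_force: [-1.1, 2.9, -0.3]
grip_width: 0.098
gripper_force: 109.0
[-1.07242957  2.907572   -0.29856749] [0.93006125 0.15015983 0.02559481]
```

```bash
python3 -m inch '[[[0,0,0],[0,-0.003,0],0],[[0,0,0],[0,-0.006,0],0],[[0,0,0],[0,-0.006,0],0],[[0,0,0],[0,-0.006,0],0]]';  python3 -m inch '[[[0,0,0],[0,0,0],0],[[0,0,0],[0,0,0],0]]'
```

```text
time: 19.95
ee_pos: [0.6299, 0.1397, 0.2278]
ee_rot: [0.993, 0.118, 0.0, 0.001]
ft_force: [2.1, -4.3, -1.7]
grip_width: 0.098
gripper_force: 108.8
time: 20.2
ee_pos: [0.6299, 0.1398, 0.2278]
ee_rot: [0.993, 0.118, 0.0, 0.001]
ft_force: [2.7, -4.4, -1.7]
grip_width: 0.101
gripper_force: 108.8
```

```bash
python3 -m inch '[[[0,0,0],[0,0.003,0.005],0],[[0,0,0],[0,0.003,0.01],0],[[0,0,0],[0,0.003,0.01],0],[[0,0,0],[0,0.003,0.01],0]]'
```

```text
time: 20.7
ee_pos: [0.6299, 0.1399, 0.2247]
ee_rot: [0.993, 0.119, -0.0, 0.0]
ft_force: [1.6, -1.7, -1.1]
grip_width: 0.093
gripper_force: 109.0
```

```bash
python3 -m inch '[[[0,0,0],[-0.002,0.003,0.01],0],[[0,0,0],[-0.002,0.003,0.02],0],[[0,0,0],[-0.002,0.003,0.02],0],[[0,0,0],[-0.002,0.003,0.02],0]]'
```

```text
time: 21.2
ee_pos: [0.6294, 0.1393, 0.2187]
ee_rot: [0.993, 0.119, -0.0, -0.0]
ft_force: [0.7, 3.1, 0.8]
grip_width: 0.099
gripper_force: 109.1
```

```bash
python3 -m inch '[[[0,0,0],[0,-0.002,-0.005],0],[[0,0,0],[0,-0.003,-0.01],0],[[0,0,0],[0,-0.003,-0.01],0],[[0,0,0],[0,-0.003,-0.01],0]]'
```

```text
time: 21.7
ee_pos: [0.6294, 0.1392, 0.2217]
ee_rot: [0.993, 0.118, 0.0, 0.0]
ft_force: [2.3, -4.1, 0.3]
grip_width: 0.101
gripper_force: 108.9
```

```bash
python3 -m inch '[[[0,0,0],[0,0.002,0],0],[[0,0,0],[0,0.002,0],0]]' 20; python3 -m inch '[[[0,0,0],[0,0,0],14],[[0,0,0],[0,0,0],18],[[0,0,0],[0,0,0],25],[[0,0,0],[0,0,0],35],[[0,0,0],[0,0,0],45],[[0,0,0],[0,0,0],45],[[0,0,0],[0,0,0],45],[[0,0,0],[0,0,0],45]]'
python3 - <<'E'
from h import *
for k,n in enumerate(("side","top")): cv2.imwrite(f"pics/rel_{n}.png",get_image(n))
s=cv2.imread("pics/rel_side.png").astype(int)
# black tab / bar check: bar centre pixel predicted vs bright row
p=proj("side",observe()["ee_pos"]-[0,0,.0236]);print(p)
E
```

```text
time: 21.95
ee_pos: [0.6295, 0.1391, 0.2217]
ee_rot: [0.993, 0.119, -0.0, 0.0]
ft_force: [2.2, -3.0, -0.8]
grip_width: 0.104
gripper_force: 109.1
time: 22.95
ee_pos: [0.6295, 0.1393, 0.2217]
ee_rot: [0.993, 0.119, -0.0, 0.0]
ft_force: [-0.4, 0.0, 0.3]
grip_width: 0.45
gripper_force: 0.0
[304.55105511 152.34005999]
```

Released with almost no change in force. Withdrawing upward.

```bash
python3 -m inch '[[[0,0,0],[0,0,-0.03],45],[[0,0,0],[0,0,-0.1],45],[[0,0,0],[0,0,-0.2],45],[[0,0,0],[0,0,-0.35],45],[[0,0,0],[0,0,-0.5],45],[[0,0,0],[0,0,-0.6],45],[[0,0,0],[0,0,-0.6],45],[[0,0,0],[0,0,-0.6],45],[[0,0,0],[0,0,-0.6],45],[[0,0,0],[0,0,-0.6],45]]'
python3 - <<'E'
from h import *
a=get_image("side");
for i in range(10): b=get_image("side")
d=cv2.absdiff(a,b).max(2); print("motion",(d>40).sum())
# black tab in side view: expected centre
g=b.max(2); m=(g<45).astype(np.uint8); n,l,st,ce=cv2.connectedComponentsWithStats(m)
for i in range(1,n):
    if st[i,4]>40 and 240<ce[i,0]<360 and 60<ce[i,1]<200: print(st[i],ce[i])
for dz in(.003,.035,.059): print(proj("side",[.6295,.139,.198+dz]))
E
```

```text
time: 24.3
ee_pos: [0.6293, 0.1393, 0.4012]
ee_rot: [0.993, 0.119, -0.0, 0.0]
ft_force: [0.0, -0.1, -0.5]
grip_width: 0.449
gripper_force: 0.0
motion 4
[301 135   8  18 118] [304.72033898 143.89830508]
[304.59044903 151.55817117]
[304.57557084 142.17534228]
[304.564006   134.88206156]
```

The tab is seen at (304.7,143.9), spanning rows 135–153. That fits the carrier hanging upright and still with the arm down about 0.27 rad, so I'm handing in.

```bash
python3 -c "
from workcell import *
print(hand_in())"
```

```text
the job is handed in; nothing more can be done
None
```

The loaded carrier hangs at rest by its crossbar in the balance notch with the arm sunk about 0.27 rad, and the job is handed in (no verdict was returned); I saw both bookends upright in their pockets before the final lowering, but not in a picture after release.

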